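# Slide a whetstone over the lip into its bench holder

### The arm

A 6-joint arm with a two-finger parallel gripper is mounted at the origin on the work surface. World frame = base frame: x ahead of the robot, y to its left, z up, the work surface at z = 0. Lengths are in mm, angles in rad, forces in N, time in s.
With the tool pointing down it reaches from about 350 to 875 mm from the base axis. Payload 4.2 kg.
Tool frame: the origin (TCP) lies at the very end of the fingers, on their centre line; the grasp point (between the pads) lies 19 mm behind it; z points along the fingers, y is the line along which they close (so a half turn about z gives the same grasp; the last joint's range is limited). The gripper opens to 85 mm and grips with 20 to 120 N. Pads are 22 mm wide; open, the fingers measure 114 mm over their backs; the gripper's body (76 mm by 85 mm) begins 54 mm behind the grasp point. The pads swing forward as they close: fully open they stand 13 mm farther back than shut.
Start: joints at [1.534, 0.385, 0.008, 0, -1.194, -0.259], TCP at [182.158, 597.844, 207.112] pointing down, gripper open.
Joint ranges: [-3.14, 3.14], [-1.21, 2.06], [-1.07, 1.41], [-3.16, 2.05], [-2.99, -0.16], [-3.1, 3.1]. Speed limits (rad/s): [2.79, 2.79, 3.14, 3.14, 3.14, 3.14].

### API

Orientations are given as a unit quaternion [x, y, z, w].
In Python, from bench import arm gives the robot as it stands. The module is installed in compiled form; this text tells all that it offers.
- The arm moves only by the tool drive_tool, never from a script. Its argument "targets" is a list of rows, each a list of 5 numbers: the closure, from -1 (fully open) to 1 (shut), then the shift along the tool's x, y, z in mm, then the turn about the tool's z in degrees. In form: [[grip, tx, ty, tz, roll], ...]. A call has 1 to 12 rows; each row is the pose to reach, as a shift and turn from the pose commanded when the call began, along the tool's axes at that moment; what a row does not reach only later rows make up. A row lasts 1/10 s, in which the tool goes at most 50 mm and 8.59 degrees, less where a joint would pass 70% of its speed; a pose out of reach is approached as far as the arm can. A call with a gripper value outside its range is refused whole. The fingers move at their own pace and stop on an object; the grip force is fixed at half the most. Time passes only in rows, so rows that repeat a pose let the fingers close. It gives the time, the measured TCP pose, the force, the opening and the grip force at its end, in the units of the state.
- arm.read_state(): the state, without advancing time (a new reading comes with each control period).
- arm.get_image(name): name is "scene" or "top"; returns the picture (384x512x3 uint8, blue, green, red); there is no depth.
- arm.camera_params(name): a dict with "fov_y" (degrees; the focal length in pixels is half the picture's height over the tangent of half this angle, whatever the lens; pixels are square), "cx", "cy" (the principal point, pixels), "rvec" (rotation vector, rad) and "tvec" (3), from world to camera coordinates, as OpenCV has them. Camera axes: x right, y down, z forward; pixel columns grow to the right and rows downward; lengths in mm; the calibration is good to about 2 mm. A picture is of the moment at which its call begins. camera_params takes no time and is no camera call.
- arm.job_done(): hands the job in; it is judged then, once.
The state is a dict: "clock": time; "joints": joint angles; "joint_vel": joint speeds; "joint_efforts": joint torques, N m; "position": TCP position; "ee_rot": TCP orientation; "contact_force": force on the tool from outside, world axes, zero at the start; "wrist_torque": the same for the moment, N m; "gripper_width": finger opening in mm; "grasp_force": force on a finger pad.
Only numpy, scipy, OpenCV 4.12 (cv2) and the standard library are available. Lean on these libraries where they do the work, as an engineer would, in place of code of your own. Each camera call takes 0.05 s, during which the arm holds its last target. There are 200 camera calls.

### The job

Take the flat whetstone from the bench and slide it lengthwise over the brass lip of the wooden stone holder so that it drops flat into the pocket behind the lip, then push it on along the pocket, under the keeper plates, until it bears against the rubber pad of the adjustable stop, wherever that has been left. Go by feel and never force it: if its nose catches, ease back and let it drop; press it home against the pad with 5 to 12 N, then let go. Leave the other loose things on the bench where they are.

Things in the scene. Friction and masses are not known exactly. Their poses are not given: they have to be found in the camera images.
- whetstone_center (a point): Centre (half-way up) of the loose whetstone: a plain grey flat bar 100 mm long (its x axis), 40 mm wide (y), 16 mm thick (z), about 0.16 kg (0.11 to 0.22), both ends alike. It starts flat on the bench, its long side roughly along world y. Its point's z axis points up.
- holder: Fixed wooden stone holder, 294 mm long, 84 mm wide. Origin on the bench, on its centre line, directly below the pocket-side edge of the lip; x axis = direction in which the stone is pushed in, z up. Along x: ledge, ramp, lip, pocket from x = 0. Pocket floor 17 mm above the bench: a stone in it stands 7 mm above the lip.
- ledge (a point): Point on top of the holder's flat loading ledge, on the centre line, 70 mm before the holder's origin along x. The ledge runs from x = -126 to -15 mm, 21 mm above the bench, 84 mm wide, with no side walls.
- lip (a point): Middle of the brass lip's pocket-side top edge, x = 0, 26 mm above the bench, 5 mm over the ledge. The lip's flat top runs from x = -6 to 0 mm, a ramp leads up to it from x = -15. A sliding stone meets 1 to 5 N there, tips nose-down some way after its middle has passed the lip (friction at the pusher delays it), and its tail drops in after passing x = 0.
- keeper (a point): Middle of the front edge of two brass keeper plates that roof the pocket from x = 78 to 116 mm, 39 to 42 mm above the bench (6 mm over a seated stone), a 20 mm slot between. A pushed stone's nose can stay up and catch on this edge; backing the pusher off lets it drop. Cheeks 44 mm apart, tops 39 mm up, guide the stone from x = 52; flared mouth from x = 30, 60 mm wide.
- oilstone: Bystander: a thicker, broader grey stone block, 85 x 62 x 32 mm, on the bench, origin under its centre. Not the one to load.
- brush: Bystander: brush lying on the bench, about 200 mm long along its x axis.
- offcut: Bystander: strip of wood, 130 x 30 x 12 mm, lying on the bench, origin under its centre.
- pad (a joint): How far the rubber pad at the end of the pocket is pressed in: 0 when free, growing as the stone is pushed on it, 6 N per mm (damped), so 5 N is 0.8 mm and 15 N is 2.5 mm. The pad, 36 mm wide and 18 mm high, sits on a stop clamped somewhere along the pocket: its face is anywhere from x = 106 to 134 mm from the holder's origin, so a stone has 6 to 34 mm of travel after its tail has dropped. Where it stands is not measured.
There are look-alikes about, which are no part of the job. Leave any green, pink or turquoise look-alike of the part that bears whetstone_center alone.

How it is judged (in metres and radians):
On the way, in this order (a step that is already met when the one before it is completed fails the run):
1. the whetstone has dropped flat into the pocket behind the lip (z of whetstone_center in the frame of holder below 0.027 m and y of whetstone_center in the frame of holder between -0.006 and 0.006 m and x of whetstone_center in the frame of holder between 0.047 and 0.088 m and angle between whetstone_center's own z axis and vertical below 0.04 rad and angle between the x axis of whetstone_center and the x axis of holder, either way round below 0.1 rad), for 0.05 s.
2. lying flat in the pocket, it presses the pad in by at least 0.7 mm (4 N) (value of joint pad above 0.0007 m and z of whetstone_center in the frame of holder below 0.027 m and y of whetstone_center in the frame of holder between -0.006 and 0.006 m and x of whetstone_center in the frame of holder below 0.088 m and angle between whetstone_center's own z axis and vertical below 0.04 rad and angle between the x axis of whetstone_center and the x axis of holder, either way round below 0.1 rad), for 0.05 s.
At the end, for the whole second after the job is handed in: Having been pressed home on the pad, the whetstone lies let go, flat (within 0.04 rad) and at rest on the pocket floor behind the lip, lengthwise (within 0.1 rad) and within 6 mm of the centre line, its centre 53 to 88 mm beyond the lip's pocket-side edge (z of whetstone_center in the frame of holder below 0.027 m and y of whetstone_center in the frame of holder between -0.006 and 0.006 m and x of whetstone_center in the frame of holder between 0.053 and 0.088 m and angle between whetstone_center's own z axis and vertical below 0.04 rad and angle between the x axis of whetstone_center and the x axis of holder, either way round below 0.1 rad and value of joint pad below 0.0007 m and linear speed of whetstone below 0.01 m/s); the robot touches nothing.
It fails at once if the pad is pressed in by more than 2.5 mm (15 N) (value of joint pad above 0.0025 m).
It fails at once if the whetstone is forced against the holder with more than 30 N (contact force between whetstone and holder above 30 N).
It fails at once if the holder is struck or leaned on by the robot with more than 25 N (contact force between the arm and holder above 25 N).
It fails at once if another loose thing is shifted by more than 20 mm (distance of any of oilstone, brush, offcut from where it was at the start of the episode above 0.02 m).
It also fails if it takes over 59 s, if anything falls off the work surface, if the arm or the gripper's body presses on something with over 40 N, if the wrist force passes 120 N, or if a joint passes its speed limit or range.

## Working session

There is one attempt and no reset: what is moved stays moved. The work goes in short steps, Python scripts to look and compute and a tool call to move; the robot and the scene stay as the last step left them, time stands still between calls to the robot, and variables do not carry over. Pictures are saved under pics/ and viewed, at most 10 in all, crops included, and the job is handed in when it is done.

Besides the shell and the picture viewer there is one more tool, called after "Call:" by a JSON object that holds its "fn" and its "kwargs". drive_tool: Moves the arm, as the interface text tells. Its arguments: {"type":"object","properties":{"targets":{"type":"array","items":{"type":"array","items":{"type":"number"}}}},"required":["targets"]}

```bash
mkdir -p pics
python3 - <<'E'
from bench import arm
import cv2
for n in("top","scene"):
    cv2.imwrite(f"pics/{n}0.png",arm.get_image(n)); print(n,arm.camera_params(n))
print(arm.read_state())
E
```

```text
top {'fov_y': 46.71268869150382, 'cx': 265.0458179917373, 'cy': 188.49543191684273, 'rvec': array([ 2.17312061, -2.1082658 ,  0.18344406]), 'tvec': array([ -21.00374956,  561.28617541, 1192.50076477])}
scene {'fov_y': 53.00050108305768, 'cx': 259.0339361295559, 'cy': 197.53989116661535, 'rvec': array([ 1.32396301,  2.28330522, -0.8457343 ]), 'tvec': array([ 276.63381732, -316.747238  , 1334.58292292])}
{'clock': 0.1, 'joints': array([ 1.53365199e+00,  3.85460287e-01,  6.74318031e-03, -4.52026826e-04,
       -1.19404035e+00, -2.58617688e-01]), 'joint_vel': array([ 0.00025713, -0.00287369,  0.00351652,  0.00413289,  0.00229798,
        0.00228905]), 'joint_efforts': array([-1.95497073e-04, -3.93318415e+01,  1.88929939e+01,  4.19788465e+00,
       -2.53616679e-03,  3.14061502e-06]), 'position': array([181.97148103, 597.30181407, 206.13265753]), 'ee_rot': array([ 9.89072732e-01, -1.47424980e-01, -1.00430471e-04,  9.97774455e-04]), 'contact_force': array([0.43754615, 0.15457644, 0.95595484]), 'wrist_torque': array([-0.01273907, -0.03712803, -0.00661953]), 'grasp_force': 0.0, 'gripper_width': 85.50229137440913}
```

View pics/top0.png

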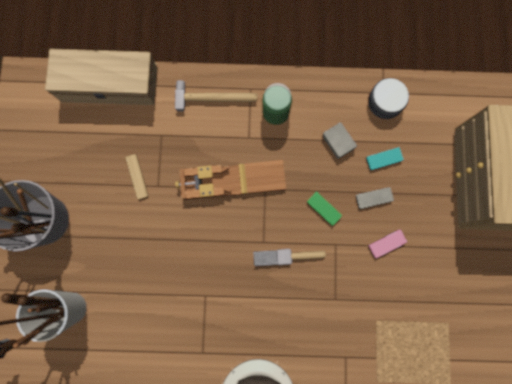

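View pics/scene0.png

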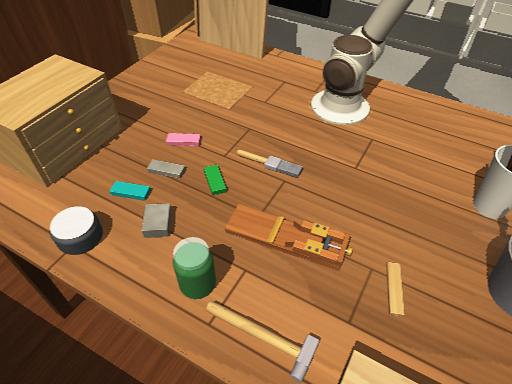

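The top view shows the grey whetstone near (375,198), with turquoise, pink and green look-alikes around it. The holder runs from (285,178) at the ledge to (180,183) at the stop, with the lip near (242,179). I'll zoom in on that area.

```bash
cat > h.py <<'E'
import numpy as np,cv2
from bench import arm
def cam(n):
    p=arm.camera_params(n);f=192/np.tan(np.radians(p['fov_y']/2))
    return np.array([[f,0,p['cx']],[0,f,p['cy']],[0,0,1]]),cv2.Rodrigues(p['rvec'])[0],p['tvec']
def back(n,uv,z):
    K,R,t=cam(n);d=R.T@np.linalg.solve(K,[uv[0],uv[1],1]);c=-R.T@t
    return c+d*(z-c[2])/d[2]
def proj(n,P):
    K,R,t=cam(n);q=(K@(R@np.atleast_2d(P).T+t[:,None]));return (q[:2]/q[2]).T
def rect(n,mask,z):
    c=max(cv2.findContours(mask,0,2)[0],key=cv2.contourArea)
    return cv2.minAreaRect(np.array([back(n,q[0],z)[:2] for q in c],np.float32))
E
python3 - <<'E'
import cv2
im=cv2.imread('pics/top0.png')
c=cv2.resize(im[145:225,165:415],None,fx=3.2,fy=3.2,interpolation=cv2.INTER_CUBIC);cv2.imwrite('pics/c1.png',c)
from h import *
import numpy as np
# stone mask: low saturation bright
r=im[183:213,352:398];hsv=cv2.cvtColor(r,cv2.COLOR_BGR2HSV)
m=np.zeros(im.shape[:2],np.uint8);m[183:213,352:398]=((hsv[...,1]<70)*255).astype(np.uint8)
print(m.sum()/255,rect('top',m,16))
for q in[(285,178),(242,179),(180,183)]:print(back('top',q,21))
E
```

```text
544.0 ((549.9957275390625, -316.666015625), (44.18764877319336, 103.60523986816406), 13.892256736755371)
[597.81405686 -60.1773156   21.        ]
[591.05589865  62.28946651  21.        ]
[573.97212492 237.78986037  21.        ]
```

View pics/c1.png

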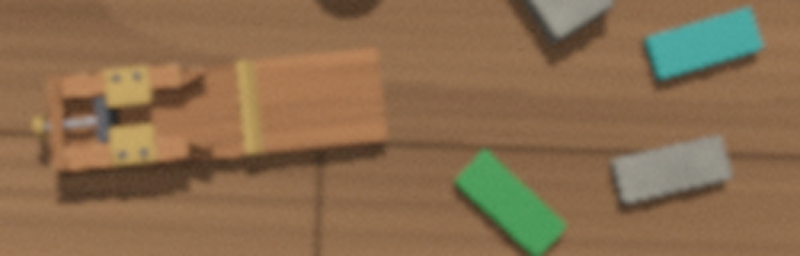

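The crop shows these features, in crop pixels at 3.2x:
- Ledge end corners: (378,48) and (386,142)
- Lip pocket edge: (237,62) to (243,155)
- Keeper inner front corners: about (150,103) and (155,127)
- Pad stop: near x≈105

Next I'll fit the holder pose from these.

Run:
```python
from h import *
from scipy.optimize import least_squares
H=np.array([[-126,-42,21],[-126,42,21],[0,-42,26],[0,42,26],[78,-10,42],[78,10,42.]])
uv=np.array([[378,48],[386,142],[237,62],[243,155],[150,103],[155,127.]])/3.2+[165,145]-0.3
def T(p,H):
    c,s=np.cos(p[2]),np.sin(p[2]);return np.c_[p[0]+c*H[:,0]-s*H[:,1],p[1]+s*H[:,0]+c*H[:,1],H[:,2]]
r=least_squares(lambda p:(proj('top',T(p,H))-uv).ravel(),[591,62,1.6]);p=r.x
print(p,np.degrees(p[2]),r.fun.reshape(-1,2).round(1))
q=(np.array([105,118])/3.2+[165,145]);w=back('top',q,35);print('pad~',w, (w[:2]-p[:2])@[np.cos(p[2]),np.sin(p[2])])
print('ledge',T(p,np.array([[-70,0,21.]])))
# stone second view
im=cv2.imread('pics/scene0.png');hsv=cv2.cvtColor(im,cv2.COLOR_BGR2HSV)
for c,a in(((550,-316.7),13.9),):
    for s in(-13.9,13.9,):pass
r=slice(155,182),slice(143,188);m=np.zeros(im.shape[:2],np.uint8);m[r]=((hsv[r][...,1]<70)*255).astype(np.uint8);print(rect('scene',m,12))
```

```text
[591.0565818   67.63669991   1.70614642] 97.75498914145128 [[-0.4  0.5]
 [ 0.4 -0.2]
 [-0.1  0.1]
 [ 0.8  0. ]
 [ 0.1  0. ]
 [-0.8 -0.5]]
pad~ [576.36121581 185.4137625   35.        ] 118.68284309075112
ledge [[600.50218659  -1.72309068  21.        ]]
((552.88525390625, -313.38836669921875), (51.305519104003906, 106.14208984375), 14.803988456726074)
```

Run:
```python
from h import *
print(proj('top',[[182,598,207],[182,598,300]]),proj('scene',[[182,598,207]]))
for z in(60,100,140,180):
    w=back('top',(38,317),z);w2=back('top',(20,215),z);print(z,w.round(),proj('scene',w).round(),w2.round(),proj('scene',w2).round())
```

```text
[[ -2.9279737  333.20034431]
 [-29.09596284 340.3723785 ]] [[568.1321918  150.59969924]]
60 [201. 579.  60.] [[524. 195.]] [466. 657.  60.] [[553. 290.]]
100 [206. 560. 100.] [[524. 183.]] [462. 636. 100.] [[553. 275.]]
140 [211. 541. 140.] [[525. 170.]] [459. 614. 140.] [[553. 259.]]
180 [217. 522. 180.] [[525. 157.]] [456. 593. 180.] [[553. 241.]]
```

Run:
```python
import cv2
a=cv2.imread('pics/top0.png')[170:384,0:130];b=cv2.imread('pics/scene0.png')[110:324,400:512]
cv2.imwrite('pics/c2.png',cv2.resize(cv2.hconcat([a,b]),None,fx=2.8,fy=2.8))
```

```text
(no output)
```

View pics/c2.png

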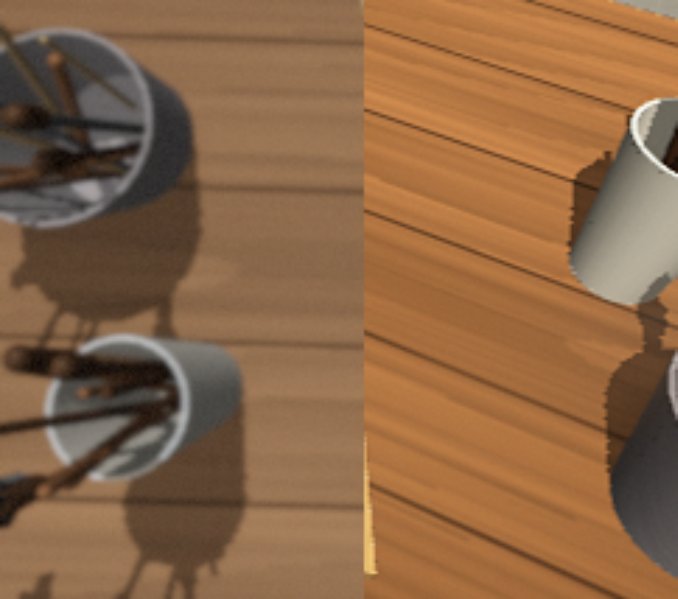

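The pots at left stand right beside the tool, with brush tips near (10,345) in the top picture. I'll lift first, then cross to above the stone.

Call:
{"fn": "drive_tool", "kwargs": {"targets": [[-1,0,0,-50,0],[-1,0,0,-100,0],[-1,0,0,-130,0],[-1,619,767,-130,59],[-1,619,767,-130,59],[-1,619,767,-130,59],[-1,619,767,-130,59],[-1,619,767,-130,59],[-1,619,767,-130,59],[-1,619,767,-130,59],[-1,619,767,-130,59],[-1,619,767,-130,59]]}}

```text
clock: 1.3
position: [350.3, 178.4, 337.0]
ee_rot: [0.789, -0.615, -0.0, -0.0]
contact_force: [1.7, 0.1, 1.1]
gripper_width: 85.1
grasp_force: 0.0
```

```bash
cat > s.py <<'E'
from h import *
from scipy.spatial.transform import Rotation as Ro
s=arm.read_state();R=Ro.from_quat(s['ee_rot']).as_matrix()
print(s['clock'],s['position'].round(1),'x yaw',np.degrees(np.arctan2(R[1,0],R[0,0])).round(2),'z',R[:,2].round(3),'F',s['contact_force'].round(2),s['gripper_width'].round(1),s['grasp_force'],s['joints'].round(2))
def to(P): print('shift',(R.T@(np.array(P)-s['position'])).round(1))
E
python3 -c "
from s import *
to([550.5,-316,110])"
```

```text
Traceback (most recent call last):
  File "s.py", line 4, in <module>
    print(s['clock'],s['position'].round(1),'x yaw',np.degrees(np.arctan2(R[1,0],R[0,0])).round(2),'z',R[:,2].round(3),'F',s['contact_force'].round(2),s['gripper_width'].round(1),s['grasp_force'],s['joints'].round(2))
                                                                                                                                                       ^^^^^^^^^^^^^^^^^^^^^^^^
AttributeError: 'float' object has no attribute 'round'
```

```bash
sed -i "s/s\['gripper_width'\].round(1)/round(s['gripper_width'],1)/" s.py
python3 -c "
from s import *
to([550.5,-316,110])"
```

```text
1.3 [350.3 178.4 337. ] x yaw -75.9 z [ 0.  0. -1.] F [1.67 0.14 1.1 ] 85.1 0.0 [ 0.89 -0.1  -0.25 -0.   -1.42 -0.64]
shift [528.4 -73.7 226.9]
```

Call:
{"fn": "drive_tool", "kwargs": {"targets": [[-1,528,-74,100,0],[-1,528,-74,100,0],[-1,528,-74,100,0],[-1,528,-74,100,0],[-1,528,-74,100,0],[-1,528,-74,100,0],[-1,528,-74,100,0],[-1,528,-74,100,0],[-1,528,-74,100,0],[-1,528,-74,100,0],[-1,528,-74,220,0],[-1,528,-74,220,0]]}}

```text
clock: 2.5
position: [547.0, -305.7, 148.6]
ee_rot: [0.788, -0.616, 0.001, -0.001]
contact_force: [0.0, -0.2, -0.7]
gripper_width: 85.2
grasp_force: 0.0
```

Call:
{"fn": "drive_tool", "kwargs": {"targets": [[-1,0,0,0,0],[-1,0,0,0,0],[-1,0,0,0,0]]}}

```text
clock: 2.8
position: [547.9, -303.9, 152.8]
ee_rot: [0.789, -0.615, 0.002, -0.0]
contact_force: [0.3, 0.4, 0.2]
gripper_width: 85.2
grasp_force: 0.0
```

```bash
python3 -c "
from s import *
to([550.5,-316,3])
im=arm.get_image('top');cv2.imwrite('pics/c3.png',cv2.resize(im[145:255,310:440],None,fx=5,fy=5,interpolation=2))"
```

```text
2.8 [ 547.9 -303.9  152.8] x yaw -75.88 z [ 0.004 -0.002 -1.   ] F [0.28 0.35 0.18] 85.2 0.0 [-0.25  0.43 -0.07  0.   -1.07  0.49]
shift [ 11.9   0.9 149.8]
```

View pics/c3.png

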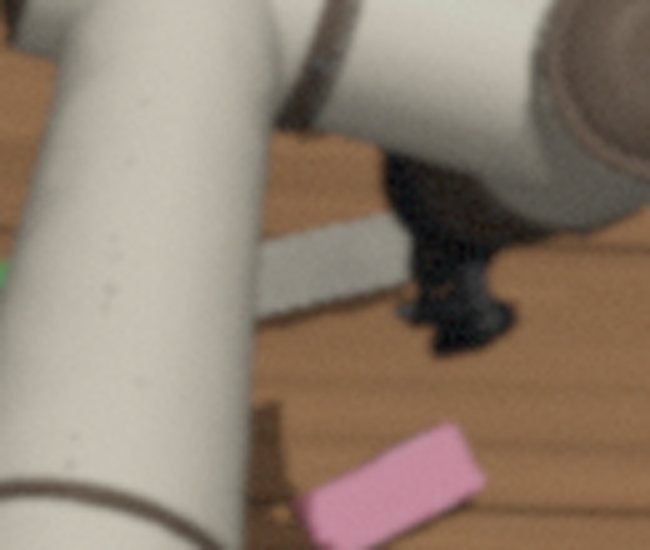

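The arm hides most of the view. The stone's visible right part lies under the open gripper, as I calculated. Descending.

Call:
{"fn": "drive_tool", "kwargs": {"targets": [[-1,12,1,40,0],[-1,12,1,80,0],[-1,12,1,110,0],[-0.5,12,1,130,0],[-0.5,12,1,138,0],[-0.5,12,1,142,0],[-0.5,12,1,142,0],[-0.5,12,1,142,0]]}}

```text
clock: 3.65
position: [549.6, -316.0, 9.8]
ee_rot: [0.788, -0.615, 0.002, -0.001]
contact_force: [-0.5, -0.1, 0.4]
gripper_width: 64.2
grasp_force: 0.0
```

```bash
python3 -c "
from s import *
to([550.5,-316,3])"
```

```text
3.65 [ 549.6 -316.     9.8] x yaw -75.91 z [ 0.003 -0.001 -1.   ] F [-0.55 -0.08  0.42] 64.2 0.0 [-0.27  0.59 -0.2   0.   -0.78  0.51]
shift [ 0.2 -0.8  6.8]
```

Call:
{"fn": "drive_tool", "kwargs": {"targets": [[-0.5,0,0,6,0],[-0.5,0,0,6,0],[1,0,0,6,0],[1,0,0,6,0],[1,0,0,6,0],[1,0,0,6,0],[1,0,0,6,0],[1,0,0,6,0]]}}

```text
clock: 4.45
position: [548.3, -315.7, 1.9]
ee_rot: [0.788, -0.615, -0.0, 0.0]
contact_force: [-0.4, 0.6, -0.1]
gripper_width: -0.2
grasp_force: 0.0
```

```bash
python3 -c "
from s import *
h=np.array([591.06,67.64]);a=np.radians(97.75)
P=h-62*np.array([np.cos(a),np.sin(a)])
to([*P,60])"
```

```text
4.45 [ 548.3 -315.7    1.9] x yaw -75.95 z [-0.  0. -1.] F [-0.37  0.56 -0.09] -0.2 0.0 [-0.27  0.6  -0.2   0.   -0.77  0.51]
shift [-299.9 -127.7  -58.1]
```

```bash
python3 -c "
from s import *
im=arm.get_image('scene');cv2.imwrite('pics/c4.png',cv2.resize(im[100:230,90:250],None,fx=4.5,fy=4.5,interpolation=2))
print(proj('scene',[s['position'],[550.5,-316,16]]))"
```

```text
4.45 [ 548.3 -315.7    1.9] x yaw -75.95 z [-0.  0. -1.] F [-0.37  0.56 -0.09] -0.2 0.0 [-0.27  0.6  -0.2   0.   -0.77  0.51]
[[166.50937286 169.47209404]
 [165.14270186 166.37520257]]
```

View pics/c4.png

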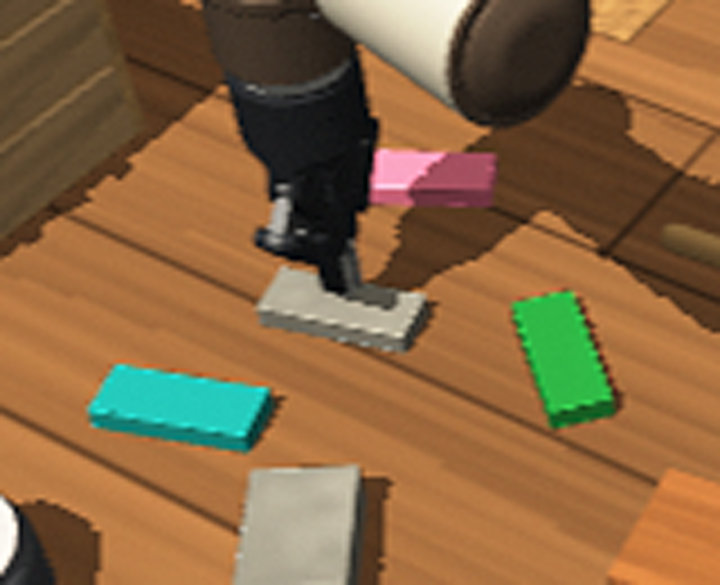

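The scene crop shows the shut fingertips ending on the stone's top face at crop (345,293), and the stone hasn't moved. So the true tip is about 15 mm higher than the z reading. I'll probe gently to calibrate the height.

Call:
{"fn": "drive_tool", "kwargs": {"targets": [[1,0,0,1,0],[1,0,0,2,0],[1,0,0,2,0]]}}

```text
clock: 4.8
position: [548.2, -315.7, -0.3]
ee_rot: [0.788, -0.615, -0.0, 0.0]
contact_force: [-0.4, 0.4, 0.0]
gripper_width: 0.2
grasp_force: 0.0
```

```bash
python3 -c "
from s import *"
```

```text
4.8 [ 5.482e+02 -3.157e+02 -3.000e-01] x yaw -75.95 z [-0.  0. -1.] F [-0.43  0.4   0.05] 0.2 0.0 [-0.27  0.6  -0.2  -0.   -0.76  0.51]
```

Call:
{"fn": "drive_tool", "kwargs": {"targets": [[1,0,0,1,0],[1,0,0,2,0],[1,0,0,2,0]]}}

```text
clock: 5.1
position: [548.2, -315.7, -2.3]
ee_rot: [0.788, -0.615, -0.0, 0.0]
contact_force: [-1.5, -0.4, -0.2]
gripper_width: -0.2
grasp_force: 0.0
```

Call:
{"fn": "drive_tool", "kwargs": {"targets": [[1,0,0,1,0],[1,0,0,2,0],[1,0,0,2,0]]}}

```text
clock: 5.4
position: [548.2, -315.7, -4.3]
ee_rot: [0.788, -0.615, -0.0, 0.0]
contact_force: [-0.4, 0.6, 0.2]
gripper_width: 0.3
grasp_force: 0.0
```

Call:
{"fn": "drive_tool", "kwargs": {"targets": [[1,0,0,1,0],[1,0,0,2,0],[1,0,0,2,0]]}}

```text
clock: 5.7
position: [548.2, -315.7, -6.3]
ee_rot: [0.788, -0.615, -0.0, 0.0]
contact_force: [-0.8, -0.3, 0.5]
gripper_width: 0.1
grasp_force: 0.0
```

Call:
{"fn": "drive_tool", "kwargs": {"targets": [[1,0,0,1,0],[1,0,0,2,0],[1,0,0,2,0]]}}

```text
clock: 6.0
position: [548.4, -315.7, -8.0]
ee_rot: [0.788, -0.615, 0.0, 0.0]
contact_force: [-0.7, -0.3, 0.8]
gripper_width: -0.4
grasp_force: 0.4
```

```bash
python3 -c "
from s import *
im=arm.get_image('scene');cv2.imwrite('pics/c5.png',cv2.resize(im[140:185,140:195],None,fx=12,fy=12,interpolation=2))"
```

```text
6.0 [ 548.4 -315.7   -8. ] x yaw -75.94 z [ 0. -0. -1.] F [-0.69 -0.31  0.78] -0.4 0.4427996976301074 [-0.27  0.61 -0.21  0.   -0.75  0.51]
```

View pics/c5.png

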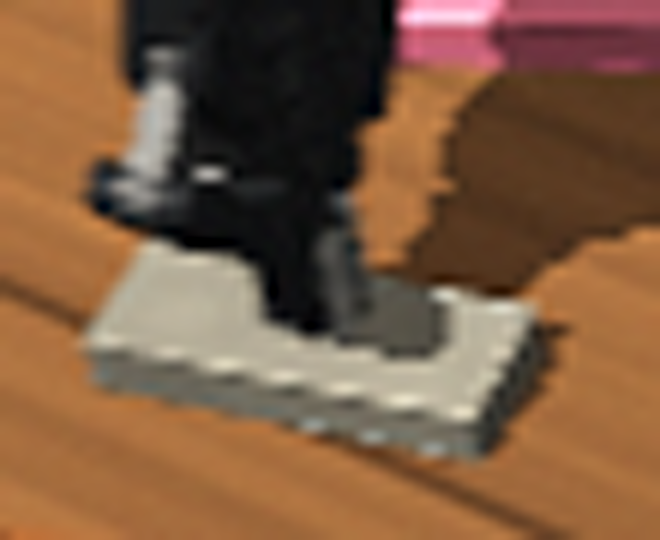

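Call:
{"fn": "drive_tool", "kwargs": {"targets": [[1,0,0,1,0],[1,0,0,1,0]]}}

```text
clock: 6.25
position: [548.4, -315.7, -8.1]
ee_rot: [0.788, -0.615, 0.0, 0.0]
contact_force: [-0.8, 1.3, 6.2]
gripper_width: 0.2
grasp_force: 2.9
```

Call:
{"fn": "drive_tool", "kwargs": {"targets": [[1,0,0,-15,0],[1,0,0,-30,0],[-0.4,0,0,-30,0],[-0.4,0,0,-30,0],[-0.4,0,0,-30,0],[-0.4,0,0,-15,0],[-0.4,0,0,0,0],[-0.4,0,0,7,0],[-0.4,0,0,13,0],[-0.4,0,0,13,0]]}}

```text
clock: 7.25
position: [547.6, -315.5, -23.4]
ee_rot: [0.788, -0.615, -0.001, 0.0]
contact_force: [0.2, -0.1, -0.5]
gripper_width: 59.9
grasp_force: 0.0
```

Call:
{"fn": "drive_tool", "kwargs": {"targets": [[1,0,0,0,0],[1,0,0,0,0],[1,0,0,0,0],[1,0,0,0,0],[1,0,0,0,0],[1,0,0,0,0]]}}

```text
clock: 7.85
position: [549.0, -315.9, -21.3]
ee_rot: [0.788, -0.615, 0.001, -0.0]
contact_force: [-0.8, 1.0, 5.9]
gripper_width: 38.5
grasp_force: 63.0
```

```bash
python3 -c "
from s import *
h=np.array([591.06,67.64]);a=np.radians(97.75)
P=h-62*np.array([np.cos(a),np.sin(a)])
to([*P,36])"
```

```text
7.85 [ 549.  -315.9  -21.3] x yaw -75.93 z [ 0.001 -0.001 -1.   ] F [-0.8   0.99  5.87] 38.5 63.00270080566406 [-0.27  0.63 -0.22  0.   -0.72  0.51]
shift [-300.1 -127.3  -57.4]
```

Call:
{"fn": "drive_tool", "kwargs": {"targets": [[1,0,0,-30,0],[1,0,0,-60,0],[1,-40,-17,-60,6.3],[1,-80,-34,-60,6.3],[1,-120,-51,-60,6.3],[1,-160,-68,-60,6.3],[1,-200,-85,-60,6.3],[1,-240,-102,-60,6.3],[1,-280,-119,-60,6.3],[1,-300,-127,-60,6.3],[1,-300,-127,-60,6.3],[1,-300,-127,-60,6.3]]}}

```text
clock: 9.05
position: [597.8, 6.3, 37.0]
ee_rot: [0.753, -0.657, -0.001, 0.001]
contact_force: [-0.5, -0.4, -0.8]
gripper_width: 38.5
grasp_force: 62.4
```

```bash
python3 -c "
from s import *
h=np.array([591.06,67.64]);a=np.radians(97.75)
P=h-62*np.array([np.cos(a),np.sin(a)])
to([*P,5])
im=arm.get_image('scene');cv2.imwrite('pics/c6.png',cv2.resize(im[170:280,205:365],None,fx=5,fy=5,interpolation=2))"
```

```text
9.05 [597.8   6.3  37. ] x yaw -82.21 z [-0.002 -0.    -1.   ] F [-0.5  -0.37 -0.8 ] 38.5 62.370643615722656 [ 0.28  0.51 -0.27 -0.   -0.8  -0.14]
shift [ 0.3 -1.7 32. ]
```

View pics/c6.png

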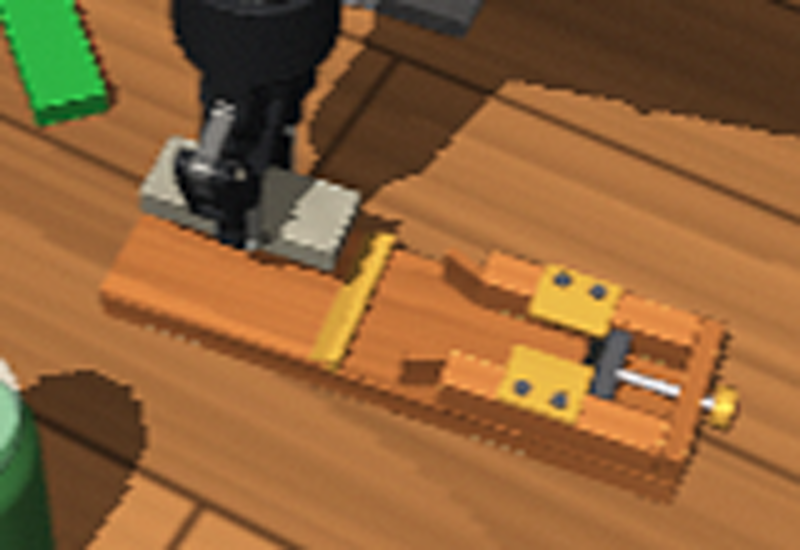

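The stone is held level over the ledge, pointing at the pocket. I'll check its end corners and the holder's features against the estimate, using this second camera.

```bash
python3 -c "
from h import *
h=np.array([591.06,67.64]);a=np.radians(97.75);M=np.array([[np.cos(a),np.sin(a)],[-np.sin(a),np.cos(a)]])
for q,z in(((360,188),74),((338,243),74),((170,137),74),((142,195),74),((388,233),26),((326,366),26),((545,263),42),((507,345),42),((100,290),21),((612,333),42),((588,365),42)):
    w=back('scene',np.array(q)/5+[205,170],z);print(q,z,(M@(w[:2]-h)).round(1))
"
```

```text
(360, 188) 74 [-12.4  23.7]
(338, 243) 74 [-10.5 -12.1]
(170, 137) 74 [-110.5   18.6]
(142, 195) 74 [-108.1  -20.6]
(388, 233) 26 [-0.5 39.7]
(326, 366) 26 [ -1.  -48.3]
(545, 263) 42 [80.3 39. ]
(507, 345) 42 [ 77.4 -15. ]
(100, 290) 21 [-121.9  -45.1]
(612, 333) 42 [121.8  10.8]
(588, 365) 42 [116.1 -11.4]
```

Call:
{"fn": "drive_tool", "kwargs": {"targets": [[1,0,-1.7,15,0],[1,0,-1.7,28,0],[1,0,-1.7,33,0],[1,0,-1.7,35,0],[1,0,-1.7,36,0],[1,0,-1.7,37,0],[1,0,-1.7,37,0]]}}

```text
clock: 9.8
position: [600.6, 6.4, 1.2]
ee_rot: [0.753, -0.658, 0.0, -0.0]
contact_force: [0.0, -0.4, -1.4]
gripper_width: 38.5
grasp_force: 62.4
```

```bash
python3 -c "
from s import *"
```

```text
9.8 [600.6   6.4   1.2] x yaw -82.25 z [ 0.001  0.    -1.   ] F [ 0.03 -0.44 -1.38] 38.5 62.3636269569397 [ 0.28  0.56 -0.29  0.   -0.72 -0.14]
```

Call:
{"fn": "drive_tool", "kwargs": {"targets": [[1,0,1,1,0],[1,0,1,2,0],[1,0,1,2,0],[1,0,1,2,0]]}}

```text
clock: 10.2
position: [599.6, 6.3, -0.2]
ee_rot: [0.753, -0.658, 0.0, -0.0]
contact_force: [-2.6, 0.4, 6.0]
gripper_width: 38.8
grasp_force: 63.1
```

Call:
{"fn": "drive_tool", "kwargs": {"targets": [[-0.5,0,0,-1,0],[-0.5,0,0,-1,0],[-0.5,0,0,-1,0],[-0.5,0,0,-15,0],[-0.5,0,0,-35,0],[0,35,0,-45,0],[1,72,0,-45,0],[1,72,0,-45,0],[1,72,0,-45,0],[1,72,0,-45,0],[1,72,0,-45,0],[1,72,0,-45,0]]}}

```text
clock: 11.4
position: [609.1, -64.2, 43.9]
ee_rot: [0.754, -0.657, -0.0, 0.0]
contact_force: [-1.1, 0.8, -0.6]
gripper_width: 0.0
grasp_force: 0.0
```

```bash
cat >> s.py <<'E'
h=np.array([591.06,67.64]);a=np.radians(97.75);M=np.array([[np.cos(a),np.sin(a)],[-np.sin(a),np.cos(a)]])
print('tcp in holder',(M@(s['position'][:2]-h)).round(1),'F',(M@s['contact_force'][:2]).round(2))
E
python3 -c "
from s import *
im=arm.get_image('scene');cv2.imwrite('pics/c7.png',cv2.resize(im[170:280,205:365],None,fx=5,fy=5,interpolation=2))"
```

```text
11.4 [609.1 -64.2  43.9] x yaw -82.17 z [-0. -0. -1.] F [-1.06  0.77 -0.58] 0.0 0.0 [ 0.16  0.52 -0.22 -0.   -0.83 -0.02]
tcp in holder [-1.331e+02 -1.000e-01] F [0.91 0.95]
```

View pics/c7.png

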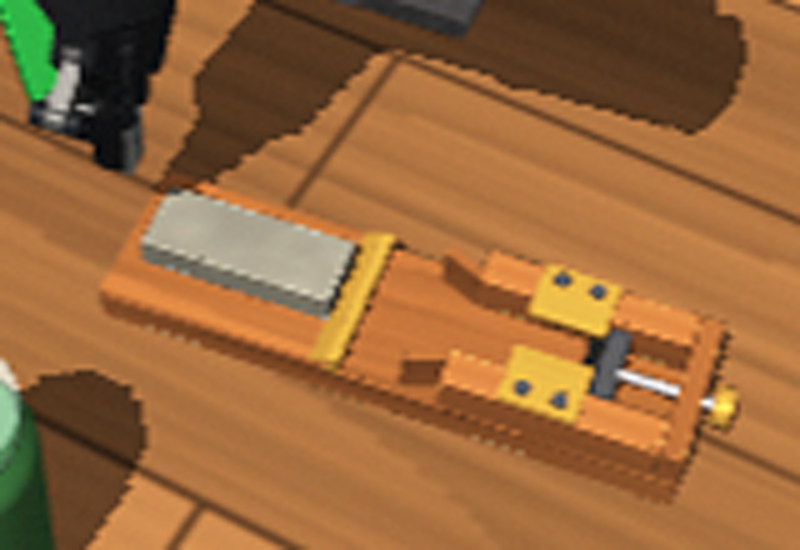

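The stone lies centred on the ledge just short of the ramp, with its nose near crop (340,275). The shut fingers are behind its tail. I'll lower and push gently.

Call:
{"fn": "drive_tool", "kwargs": {"targets": [[1,0,0,20,0],[1,0,0,35,0],[1,0,0,39,0],[1,0,0,39,0],[1,-4,0,39,0],[1,-8,0,39,0],[1,-10,0,39,0],[1,-12,0,39,0],[1,-14,0,39,0],[1,-14,0,39,0]]}}

```text
clock: 12.45
position: [607.6, -51.1, 5.3]
ee_rot: [0.753, -0.658, 0.0, -0.0]
contact_force: [-0.1, -1.8, 1.2]
gripper_width: -0.1
grasp_force: 0.8
```

```bash
python3 s.py
```

```text
12.45 [607.6 -51.1   5.3] x yaw -82.23 z [ 0.001  0.    -1.   ] F [-0.12 -1.83  1.21] -0.1 0.7944589108228683 [ 0.18  0.57 -0.26  0.   -0.74 -0.05]
tcp in holder [-119.9   -0.4] F [-1.8   0.36]
```

Call:
{"fn": "drive_tool", "kwargs": {"targets": [[1,-2,0,0,0],[1,-4,0,0,0],[1,-6,0,0,0],[1,-8,0,0,0],[1,-10,0,0,0],[1,-12,0,0,0]]}}

```text
clock: 13.05
position: [605.4, -39.0, 4.7]
ee_rot: [0.753, -0.658, -0.0, 0.0]
contact_force: [-0.1, -0.7, 0.3]
gripper_width: -0.1
grasp_force: 0.4
```

```bash
python3 s.py
```

```text
13.05 [605.4 -39.    4.7] x yaw -82.25 z [-0.  0. -1.] F [-0.09 -0.72  0.33] -0.1 0.44894896062032785 [ 0.2   0.56 -0.27 -0.   -0.74 -0.07]
tcp in holder [-107.6    0.2] F [-0.7   0.19]
```

Call:
{"fn": "drive_tool", "kwargs": {"targets": [[1,-2,0,0,0],[1,-5,0,0,0],[1,-8,0,0,0],[1,-11,0,0,0],[1,-14,0,0,0],[1,-17,0,0,0],[1,-20,0,0,0],[1,-23,0,0,0],[1,-26,0,0,0]]}}

```text
clock: 13.95
position: [602.1, -13.3, 4.9]
ee_rot: [0.753, -0.658, 0.0, -0.0]
contact_force: [-0.4, -1.3, 0.1]
gripper_width: 0.3
grasp_force: 0.4
```

Call:
{"fn": "drive_tool", "kwargs": {"targets": [[1,-2,0,0,0],[1,-5,0,0,0],[1,-8,0,0,0],[1,-11,0,0,0],[1,-14,0,0,0],[1,-17,0,0,0],[1,-20,0,0,0]]}}

```text
clock: 14.65
position: [599.4, 6.4, 5.0]
ee_rot: [0.753, -0.658, 0.0, -0.0]
contact_force: [-0.6, -1.3, -0.2]
gripper_width: -0.4
grasp_force: 0.6
```

```bash
python3 s.py
```

```text
14.65 [599.4   6.4   5. ] x yaw -82.25 z [ 0. -0. -1.] F [-0.63 -1.25 -0.24] -0.4 0.5822466354584321 [ 0.28  0.55 -0.29  0.   -0.73 -0.15]
tcp in holder [-61.8  -0. ] F [-1.16  0.79]
```

Call:
{"fn": "drive_tool", "kwargs": {"targets": [[1,-2,0,0,0],[1,-5,0,0,0],[1,-8,0,0,0],[1,-11,0,0,0],[1,-14,0,0,0],[1,-17,0,0,0],[1,-20,0,0,0],[1,-20,0,0,0]]}}

```text
clock: 15.45
position: [596.5, 26.7, 4.6]
ee_rot: [0.753, -0.658, -0.0, -0.0]
contact_force: [-0.2, -0.0, -0.7]
gripper_width: 0.0
grasp_force: 0.0
```

Call:
{"fn": "drive_tool", "kwargs": {"targets": [[1,4,0,0,0],[1,8,0,0,0],[1,8,0,0,0],[1,8,0,0,0]]}}

```text
clock: 15.85
position: [597.8, 17.8, 4.8]
ee_rot: [0.753, -0.658, -0.0, 0.0]
contact_force: [-0.7, -0.1, 0.8]
gripper_width: -0.1
grasp_force: 0.0
```

```bash
python3 -c "
from s import *
im=arm.get_image('scene');cv2.imwrite('pics/c8.png',cv2.resize(im[170:280,205:365],None,fx=5,fy=5,interpolation=2))"
```

```text
15.85 [597.8  17.8   4.8] x yaw -82.28 z [-0.  0. -1.] F [-0.7  -0.06  0.85] -0.1 0.0 [ 0.3   0.55 -0.29 -0.   -0.73 -0.17]
tcp in holder [-50.3   0.1] F [0.04 0.7 ]
```

View pics/c8.png

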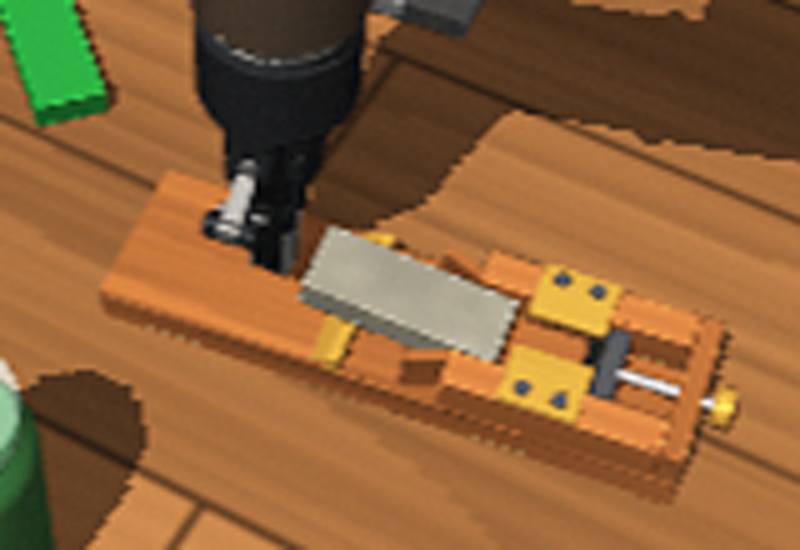

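The stone has tipped nose-down. Its nose is on the pocket floor at crop (505,330), just short of the keepers, and it is well centred. I'll keep pushing slowly.

Call:
{"fn": "drive_tool", "kwargs": {"targets": [[1,-4,0,0,0],[1,-8,0,0,0],[1,-11,0,0,0],[1,-14,0,0,0],[1,-17,0,0,0],[1,-20,0,0,0]]}}

```text
clock: 16.5
position: [595.0, 38.2, 4.9]
ee_rot: [0.753, -0.658, -0.0, 0.0]
contact_force: [-0.6, -0.2, 0.6]
gripper_width: 0.3
grasp_force: 0.2
```

Call:
{"fn": "drive_tool", "kwargs": {"targets": [[1,-2,0,0,0],[1,-4,0,0,0],[1,-6,0,0,0],[1,-8,0,0,0],[1,-10,0,0,0]]}}

```text
clock: 17.0
position: [593.7, 48.0, 4.9]
ee_rot: [0.753, -0.658, 0.0, -0.0]
contact_force: [0.3, 0.1, 0.2]
gripper_width: -0.1
grasp_force: 0.2
```

```bash
python3 s.py
```

```text
17.0 [593.7  48.    4.9] x yaw -82.25 z [ 0.  0. -1.] F [0.29 0.13 0.17] -0.1 0.23314158897846937 [ 0.35  0.55 -0.3  -0.   -0.72 -0.22]
tcp in holder [-19.8   0. ] F [ 0.09 -0.3 ]
```

Call:
{"fn": "drive_tool", "kwargs": {"targets": [[1,-2,0,0,0],[1,-4,0,0,0],[1,-6,0,0,0],[1,-8,0,0,0],[1,-10,0,0,0],[1,-10,0,0,0]]}}

```text
clock: 17.6
position: [592.4, 58.1, 4.9]
ee_rot: [0.753, -0.658, 0.0, -0.0]
contact_force: [0.1, 0.5, 0.4]
gripper_width: 0.2
grasp_force: 0.0
```

Call:
{"fn": "drive_tool", "kwargs": {"targets": [[1,-1,0,0,0],[1,-2,0,0,0],[1,-3,0,0,0],[1,-4,0,0,0],[1,-4,0,0,0]]}}

```text
clock: 18.1
position: [591.8, 61.9, 4.9]
ee_rot: [0.753, -0.658, 0.0, -0.0]
contact_force: [0.1, -0.8, -1.1]
gripper_width: -0.1
grasp_force: 0.1
```

```bash
python3 s.py
```

```text
18.1 [591.8  61.9   4.9] x yaw -82.24 z [ 0.  0. -1.] F [ 0.05 -0.84 -1.08] -0.1 0.14573712464880373 [ 0.38  0.55 -0.3  -0.   -0.72 -0.24]
tcp in holder [-5.8  0. ] F [-0.84  0.06]
```

```bash
cat > m.py <<'E'
from s import *
im=arm.get_image('scene');hsv=cv2.cvtColor(im,cv2.COLOR_BGR2HSV)
P=lambda x,y,z:np.r_[h+M.T@[x,y],z]
m=np.zeros(im.shape[:2],np.uint8)
roi=proj('scene',[P(-5,-24,33),P(128,-24,33),P(128,24,33),P(-5,24,33)])
cv2.fillPoly(m,[roi.astype(np.int32)],255)
m[(hsv[...,1]>60)|(hsv[...,2]<110)]=0
c=max(cv2.findContours(m,0,2)[0],key=cv2.contourArea)
q=np.array([M@(back('scene',x[0],33)[:2]-h) for x in c]);print('grey',m.sum()/255,'x',q[:,0].min(),q[:,0].max(),'y',q[:,1].min(),q[:,1].max())
E
python3 m.py
```

```text
18.1 [591.8  61.9   4.9] x yaw -82.24 z [ 0.  0. -1.] F [ 0.05 -0.84 -1.08] -0.1 0.14573712464880373 [ 0.38  0.55 -0.3  -0.   -0.72 -0.24]
tcp in holder [-5.8  0. ] F [-0.84  0.06]
grey 413.0 x 8.67748895107571 106.72507977906297 y -20.742875928564622 18.91081976539392
```

The stone is seated: 40 mm wide at the right height, centred, with its tail at about x = 6–8. Now I'll feel for the pad.

Call:
{"fn": "drive_tool", "kwargs": {"targets": [[1,-1.5,0,0,0],[1,-3,0,0,0],[1,-4.5,0,0,0],[1,-6,0,0,0],[1,-6,0,0,0]]}}

```text
clock: 18.65
position: [591.0, 67.2, 4.9]
ee_rot: [0.753, -0.658, 0.0, 0.0]
contact_force: [0.9, -4.0, 1.0]
gripper_width: -0.1
grasp_force: 1.9
```

```bash
python3 s.py
```

```text
18.65 [591.   67.2   4.9] x yaw -82.24 z [-0.    -0.001 -1.   ] F [ 0.9  -3.97  1.02] -0.1 1.8831257452256978 [ 0.39  0.55 -0.3   0.   -0.72 -0.25]
tcp in holder [-0.4  0.1] F [-4.05 -0.35]
```

Call:
{"fn": "drive_tool", "kwargs": {"targets": [[1,-1,0,0,0],[1,-2,0,0,0],[1,-3,0,0,0],[1,-3,0,0,0]]}}

```text
clock: 19.05
position: [590.6, 68.5, 4.9]
ee_rot: [0.753, -0.658, 0.0, 0.001]
contact_force: [2.7, -10.2, 0.7]
gripper_width: 0.1
grasp_force: 5.1
```

```bash
python3 s.py
```

```text
19.05 [590.6  68.5   4.9] x yaw -82.26 z [-0.001 -0.003 -1.   ] F [  2.71 -10.16   0.67] 0.1 5.115105668082833 [ 0.39  0.55 -0.3   0.   -0.72 -0.26]
tcp in holder [0.9 0.4] F [-10.43  -1.31]
```

Contact is springy at about 5–6 N/mm, which matches the pad, and it reads 10 N. I'll hold briefly, ease off and lift clear.

Call:
{"fn": "drive_tool", "kwargs": {"targets": [[1,0,0,0,0],[1,0,0,0,0],[1,2,0,0,0],[1,4,0,0,0],[1,8,0,0,0],[1,14,0,0,0],[1,18,0,0,0],[1,18,0,-20,0],[1,18,0,-50,0],[1,60,0,-90,0],[1,100,0,-90,0],[1,100,0,-90,0]]}}

```text
clock: 20.25
position: [605.3, -32.1, 96.9]
ee_rot: [0.752, -0.659, 0.001, -0.001]
contact_force: [-1.0, -0.2, -0.1]
gripper_width: 0.1
grasp_force: 0.0
```

```bash
python3 m.py
python3 - <<'E'
from h import *
h=np.array([591.06,67.64]);a=np.radians(97.75);M=np.array([[np.cos(a),np.sin(a)],[-np.sin(a),np.cos(a)]])
P=lambda x,y,z:np.r_[h+M.T@[x,y],z]
im=arm.get_image('scene')
# profile of saturation/value along centre line at z=33
hsv=cv2.cvtColor(im,cv2.COLOR_BGR2HSV)
for x in range(-6,130,4):
    u,v=proj('scene',P(x,0,33))[0].round().astype(int);print(x,hsv[v,u],end=' ')
E
```

```text
20.25 [605.3 -32.1  96.9] x yaw -82.52 z [ 0.004  0.    -1.   ] F [-1.02 -0.22 -0.13] 0.1 0.0 [ 0.21  0.45 -0.19  0.   -0.93 -0.08]
tcp in holder [-100.7   -0.7] F [-0.08  1.04]
grey 430.0 x 12.905749141986165 111.1773780872305 y -24.37377046032161 18.91081976539392
-6 [ 20 180 217] -2 [ 20 179 232] 2 [ 20 178 236] 6 [ 12 180 157] 10 [ 13 182 213] 14 [ 30  20 200] 18 [ 23  39 182] 22 [ 20  39 182] 26 [ 22  41 182] 30 [ 20  39 184] 34 [ 23  41 186] 38 [ 24  39 184] 42 [ 21  40 179] 46 [ 22  40 173] 50 [ 22  40 171] 54 [ 21  40 172] 58 [ 21  40 173] 62 [ 22  40 173] 66 [ 23  43 174] 70 [ 23  40 177] 74 [ 23  43 180] 78 [ 21  39 182] 82 [ 23  41 181] 86 [ 23  32 181] 90 [ 22  41 182] 94 [ 20  34 185] 98 [ 22  42 181] 102 [ 23  38 180] 106 [ 23  39 185] 110 [ 23  37 151] 114 [30 13 39] 118 [45 11 45] 122 [128  10 100] 126 [135   5  97]
```

The stone spans about x = 12–112 along the centre line, flat and with its nose right at the dark pad. The arm is clear, so I'm handing in.

```bash
python3 -c "
from bench import arm
print(arm.job_done())"
```

```text
the job is handed in; nothing more can be done
None
```

The whetstone is lying flat in the pocket against the stop's rubber pad, pressed home at about 10 N and then let go; I've handed the job in, and the interface returned no verdict.

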